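Hold the spool stand unlocked with the new key

ROBOT

A 6-joint arm with a two-finger parallel gripper is mounted at the origin on the work surface. World frame = base frame: x ahead of the robot, y to its left, z up, the work surface at z = 0. Lengths are in m, angles in rad, forces in N, time in s.
With the tool pointing down it reaches from about 0.35 to 0.875 m from the base axis. Payload 4.2 kg.
Tool frame: the origin (TCP) lies midway between the tips of the shut fingers; the grasp point (between the pads) lies 19 mm behind it; x points along the fingers, y is the direction in which the jaws open and shut, and the axes are right-handed (so a half turn about x gives the same grasp; the last joint's range is limited). The gripper opens to 87 mm and grips with 3 to 60 N. Pads are 19 mm wide; open, the fingers measure 117 mm over their backs; the gripper's body (75 mm by 190 mm) begins 51 mm behind the grasp point.
Start: joints at [0.259, 0.385, 0.008, 0, -1.194, -0.259], TCP at [0.625, 0, 0.223] pointing down, gripper open.
Joint ranges: [-3.14, 3.14], [-1.21, 2.06], [-1.07, 1.41], [-3.16, 2.05], [-2.99, -0.16], [-3.1, 3.1]. Speed limits (rad/s): [2.79, 2.79, 3.14, 3.14, 3.14, 3.14].

INTERFACE

Orientations are given as a unit quaternion [x, y, z, w].
In Python, from cell import manip gives the robot as it stands.
- The arm moves only by the tool move_arm, never from a script. Its argument "steps" is one flat list of numbers, 4 for each row, row after row: the shift along the world's x, y, z in cm, then the turn about the world's z in degrees. A call has 1 to 20 rows; each row is the pose to reach, as a shift and turn from the pose measured when the call began; what a row does not reach only later rows make up. A row lasts 1/12 s, in which the tool goes at most 41.7 mm and 7.16 degrees, less where a joint would pass 70% of its speed; a pose out of reach is approached as far as the arm can. A call with a gripper value outside its range is refused whole. "fingers" is the gripper command: -1 is fully open, 1 is shut, values between are in proportion, set as the call begins (left out, the last holds). The fingers move at their own pace and stop on an object; the grip force is fixed at half the most. Time passes only in rows, so rows that repeat a pose let the fingers close. It gives the time, the measured TCP pose, the force and the opening at its end, in the units of the state.
- manip.observe(): the state, without advancing time (a new reading comes with each control period).
- manip.capture(name): name is "scene" or "side" or "wrist"; returns a dict with "color" (384x512x3 uint8, blue, green, red), "depth" (384x512 float32, m along the optical axis (not along the pixel's ray), 0 where there is no reading), "camera_matrix" (3x3 intrinsics, pixels), "rvec" (rotation vector, rad) and "tvec" (3), from world to camera coordinates, as OpenCV has them; the wrist camera has in their place "hand_eye" (4x4, takes a point from camera to tool coordinates, whose origin is the TCP and whose axes are the tool frame's). Camera axes: x right, y down, z forward; pixel columns grow to the right and rows downward; lengths in m; the calibration is good to about 2 mm. The wrist camera is an equidistant fisheye: a pixel r from the principal point sees the ray r / f radians off the axis. A picture is of the moment at which its call begins: read the wrist's pose just before it.
- manip.job_done(): hands the job in, once; it reports no verdict.
Trained networks look in a picture, given as the dict that the camera call returned (one of the last four; its "shot" number tells which), for a name from the list of things; names that differ only in an ending like _2 or _b are one class to them, and where a whole thing is asked for, a point or a joint stands for the part that bears it (a point fixed in the world has none). Each returns a list of dicts, best first, with "confidence" (0 to 1); they miss things now and then, are a little off and sometimes report something else, mostly with a low value. They report only what shows in the picture. A call takes as long as a camera call. They do not tell look-alikes from the thing itself.
- manip.find_in(picture, label): "location" ([column, row] in pixels, amid what is visible of it).
- manip.outline_of(picture, label): "region" (384x512 bool, what is visible of it) and "location" ([column, row] in pixels, amid what is visible of it).
- manip.pinpoint(picture, label): "location" ([column, row] in pixels: a listed point, or the origin of a listed thing).
The state is a dict: "time_s": time; "joints": joint angles; "qvel": joint speeds; "joint_efforts": joint torques, N m; "eef_pos": TCP position; "tool_rot": TCP orientation; "force": force on the tool from outside, world axes, zero at the start; "moment": the same for the moment, N m; "gripper_width": finger opening in m.
Only numpy, scipy, OpenCV 4.12 (cv2) and the standard library are available. Lean on these libraries where they do the work, as an engineer would, in place of code of your own. Each camera call takes 0.05 s, during which the arm holds its last target. There are 200 camera calls.

TASK

Slide the key vise's jaw open by its red post, lift the new brass key out and push it into the lock of the spool stand, easing it down past the sticky pins (wiggle it if it drags) until it is fully home. Then turn it a quarter turn clockwise (seen from above) to its stop and finish while still gripping it and holding it turned, as the lock springs back when let go. Do not disturb the aluminium manifold cover, the brass gauge fitting or the grey rubber block.

Things in the scene. Friction and masses are not known exactly. Their poses are not given: they have to be found in the camera images.
- jaw_post (a point): Red square post, 14 x 14 mm, on the vise's steel sliding jaw, rising from 44 to 95 mm above the table. This point is on its axis, 72 mm above the table. x: the level direction in which the jaw slides open, away from the key; z up. With the jaw shut the post's axis is 56 mm from the key's axis.
- vise_jaw (a joint): Travel of the sliding jaw: 0 to 0.004 m when shut, 0.045 fully open. About 4 N of friction; stays where it is left. Its two prongs (32 to 44 mm above the table) lie over the key's bit, so the key comes out only with the jaw open more than 15 mm; open it at least 30 mm.
- vise: Blue vise fixed to the table. Origin at table height under the key socket; x is the jaw's opening direction, z up. The block that holds the key is 60 x 70 mm and 30 mm high, its socket 14 mm deep. In it the key stands upright with key_bow 72 mm above the table and the key's x along the vise's x.
- key_bow (a point): Centre of the bow (grip) of the brass key: a slab 14 mm thick (x), 36 mm wide (y), 36 mm high; z up. The key's foot is 56 mm below this point, the bow's underside 18 mm below. While held, take the key as fixed in the fingers.
- key: The whole brass key, 74 mm tall, about 120 g, the same after a half turn. Origin at the centre of its foot, z up to the bow, y along the bit. Foot: a double bit 12 mm high, 7 mm thick (x), 32 mm wide (y), lower edges rounded. Between bit and bow a round shank 7 mm thick, 26 mm long.
- keyhole (a point): Centre of the slot's mouth in the lock's top face, 80 mm above the table. Slot 34 mm long (this point's y), 9 mm wide (x), edges bevelled 2.5 mm; z up. The key goes straight down, bit along the slot, either way round. Fully home: foot 28 mm deep, key_bow 28 mm above this point, bow underside 10 mm above the plate.
- stand: Steel spool stand fixed to the table, origin at table height under the keyhole. Its lock is a green housing 80 x 80 mm, 80 mm high, with an aluminium top plate. Inside, two pairs of sprung pins catch the bit at about 16 and 21 mm depth with 10 to 18 N, then drag less; small twists help. Four steel spools stand in a row along y, 97 mm along +x from the keyhole, tops 86 mm high.
- cylinder (a joint): Turn of the lock cylinder in rad: 0 at rest, grows clockwise seen from above to its stop at 1.571. A spring turns it back (0.16 N m at the stop). The key has about 0.07 rad of play in it, and can turn only when at least 18 mm deep.
- cover: Cast aluminium manifold cover lying flat, 80 x 120 x 26 mm, origin at the centre of its underside. Bystander.
- gauge: Brass needle gauge fitting standing on its 36 mm round foot, dial 44 mm, 74 mm tall, origin at the centre of its underside. Bystander.
- bumper: Grey rubber bumper block 36 x 36 x 30 mm, origin at the centre of its underside. Bystander.
There are look-alikes about, which are no part of the job. Of the things that look like the key, the smaller one is meant. Leave any turquoise look-alike of the vise alone.

How it is judged:
By the outcome, as a careful person would: the job done as asked, in the order asked, and still so for the second after the job is handed in, while the arm keeps its last pose, push and grip.
It also fails if it takes over 58 s, if anything falls off the work surface, if the arm or the gripper's body presses on something with over 40 N, if the wrist force passes 120 N, or if a joint passes its speed limit or range.

## Working session

There is one attempt and no reset: what is moved stays moved. The work goes in short steps, Python scripts to look and compute and a tool call to move; the robot and the scene stay as the last step left them, time stands still between calls to the robot, and variables do not carry over. Pictures are saved under pics/ and viewed, about 8 in all and at most 12, crops included, and the job is handed in when it is done.

Besides the shell and the picture viewer there is one more tool, called after "Request:" as name(argument=value, ...) on one line, values as JSON. move_arm: Moves the arm, as the interface text tells. Its arguments: {"type":"object","properties":{"steps":{"type":"array","items":{"type":"number"}},"fingers":{"type":"number"}},"required":["steps"]}

```bash
ls; mkdir -p pics
cat > h.py <<'E'
import numpy as np, cv2
from cell import manip
from scipy.spatial.transform import Rotation as R
def w2c(p):
    T=np.eye(4);T[:3,:3]=cv2.Rodrigues(np.array(p['rvec'],float))[0];T[:3,3]=np.ravel(p['tvec']);return T
def c2w(p,st=None):
    if 'hand_eye' in p:
        T=np.eye(4);T[:3,:3]=R.from_quat(st['tool_rot']).as_matrix();T[:3,3]=st['eef_pos'];return T@np.array(p['hand_eye'])
    return np.linalg.inv(w2c(p))
def ray(p,uv,st=None):
    K=np.array(p['camera_matrix']);x=(uv[0]-K[0,2])/K[0,0];y=(uv[1]-K[1,2])/K[1,1]
    T=c2w(p,st)
    if 'hand_eye' in p:
        r=np.hypot(x,y);s=np.sin(r)/r if r>1e-9 else 1;d=np.array([x*s,y*s,np.cos(r)])
    else: d=np.array([x,y,1.])
    return T[:3,3],T[:3,:3]@d
def atz(p,uv,z,st=None):
    o,d=ray(p,uv,st);return o+d*(z-o[2])/d[2]
def cloud(p,st=None):
    K=np.array(p['camera_matrix']);h,w=p['depth'].shape
    u,v=np.meshgrid(np.arange(w),np.arange(h));x=(u-K[0,2])/K[0,0];y=(v-K[1,2])/K[1,1]
    if 'hand_eye' in p:
        r=np.hypot(x,y)+1e-9;t=np.tan(np.minimum(r,1.5))/r;x=x*t;y=y*t
    T=c2w(p,st);P=np.stack([x,y,np.ones_like(x)],-1)*p['depth'][...,None]
    return P@T[:3,:3].T+T[:3,3]
E
python3 - <<'E'
from h import *
st=manip.observe();print(st['eef_pos'],st['tool_rot'],st['time_s'])
ims=[]
for n in ['scene','side','wrist']:
    st=manip.observe();p=manip.capture(n);C=cloud(p,st);
    cv2.imwrite(f'pics/{n}0.png',p['color'])
    print(n,(c2w(p,st)[:3,3]).round(3))
    for l in ['jaw_post','vise','key_bow','keyhole','stand','key','cover','gauge','bumper']:
        for d in manip.pinpoint(p,l)[:3]:
            u,v=np.round(d['location']).astype(int)
            z={'jaw_post':.072,'key_bow':.072,'keyhole':.08,'key':.016}.get(l,0)
            print(l,round(d['confidence'],2),(u,v),'z-plane',atz(p,d['location'],z,st).round(3),'depth',C[min(v,383),min(u,511)].round(3))
E
python3 -c "
import cv2,numpy as np
a=[cv2.imread(f'pics/{n}0.png') for n in ('scene','side','wrist')]
cv2.imwrite('pics/both0.png',cv2.resize(np.vstack([np.hstack(a[:2]),np.hstack([a[2],a[2]*0])]),(800,600)))"
```

```text
pics
[6.24382401e-01 5.71217440e-06 2.21444968e-01] [-0.49942726  0.50063573  0.50048817  0.49944756] 0.0
scene [0.96  0.489 0.877]
jaw_post 0.96 (np.int64(404), np.int64(252)) z-plane [0.429 0.428 0.072] depth [0.411 0.427 0.045]
jaw_post 0.7 (np.int64(310), np.int64(221)) z-plane [0.507 0.218 0.072] depth [0.517 0.224 0.089]
vise 0.84 (np.int64(406), np.int64(251)) z-plane [0.375 0.426 0.   ] depth [0.439 0.432 0.095]
vise 0.72 (np.int64(321), np.int64(224)) z-plane [0.456 0.223 0.   ] depth [0.482 0.236 0.047]
key_bow 0.68 (np.int64(317), np.int64(207)) z-plane [0.463 0.205 0.072] depth [0.458 0.202 0.062]
key_bow 0.58 (np.int64(342), np.int64(172)) z-plane [0.332 0.186 0.072] depth [0.355 0.197 0.103]
keyhole 0.6 (np.int64(214), np.int64(138)) z-plane [ 0.479 -0.153  0.08 ] depth [0.617 0.033 0.31 ]
stand 0.72 (np.int64(217), np.int64(157)) z-plane [ 0.477 -0.15   0.   ] depth [ 0.504 -0.116  0.048]
stand 0.57 (np.int64(211), np.int64(139)) z-plane [ 0.437 -0.219  0.   ] depth [0.624 0.032 0.312]
key 0.74 (np.int64(322), np.int64(216)) z-plane [0.444 0.214 0.016] depth [0.46  0.2
[... 1943 characters left out ...]
30)) z-plane [ 0.758 -0.126  0.   ] depth [ 0.748 -0.113  0.014]
bumper 0.82 (np.int64(301), np.int64(201)) z-plane [ 0.486 -0.009  0.   ] depth [0.475 0.008 0.023]
wrist [ 0.624 -0.069  0.385]
keyhole 0.91 (np.int64(390), np.int64(44)) z-plane [ 0.484 -0.155  0.08 ] depth [ 0.479 -0.159  0.07 ]
stand 0.94 (np.int64(366), np.int64(59)) z-plane [ 0.484 -0.153  0.   ] depth [ 0.512 -0.136  0.079]
cover 0.76 (np.int64(161), np.int64(248)) z-plane [0.773 0.116 0.   ] depth [ 0.653 -0.032  0.308]
gauge 0.82 (np.int64(160), np.int64(79)) z-plane [ 0.757 -0.124  0.   ] depth [ 0.74  -0.117  0.051]
bumper 0.85 (np.int64(360), np.int64(168)) z-plane [ 0.488 -0.003  0.   ] depth [ 0.499 -0.009  0.03 ]
```

View pics/both0.png

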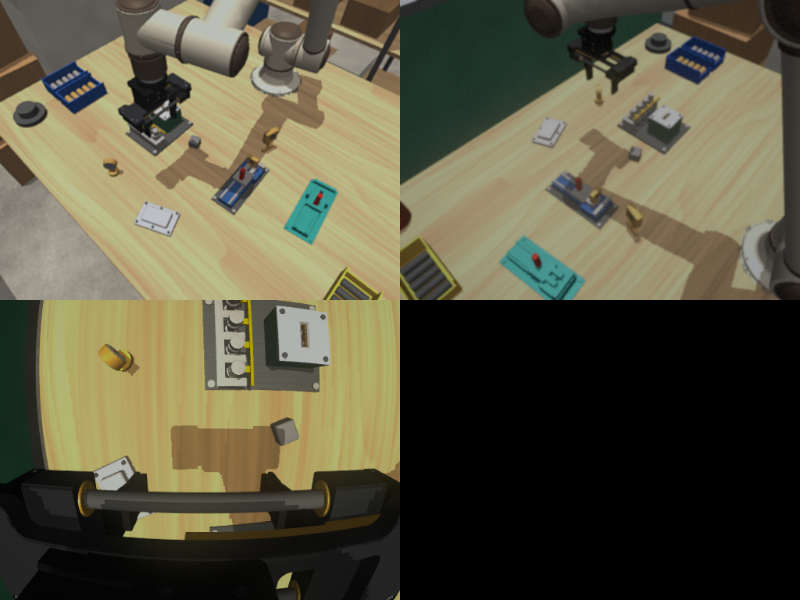

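Request:
move_arm(steps=[-4, -2.2, 0.5, 0, -8, -4.5, 1, 0, -12, -7, 1.5, 0, -14.4, -8.5, 2, 0, -14.4, -8.5, 2, 0, -14.4, -8.5, 2, 0])

```text
time_s: 2.0
eef_pos: [0.4797, -0.086, 0.2439]
tool_rot: [-0.5, 0.5, 0.499, 0.501]
force: [-0.4, 0.0, -0.9]
gripper_width: 0.0872
```

```bash
cat > look.py <<'E'
import sys
from h import *
st=manip.observe();p=manip.capture('wrist');C=cloud(p,st);n=sys.argv[1]
cv2.imwrite(f'pics/{n}.png',p['color']);np.savez(n+'.npz',C=C,color=p['color'],depth=p['depth'])
print(st['time_s'],st['eef_pos'].round(4) if hasattr(st['eef_pos'],'round') else st['eef_pos'],np.round(st['joints'],3),p['camera_matrix'])
for a in sys.argv[2:]:
    l,z=a.split(':')
    for d in manip.pinpoint(p,l)[:2]:
        u,v=np.round(d['location']).astype(int)
        print(l,round(d['confidence'],2),(u,v),atz(p,d['location'],float(z),st).round(4),C[v,u].round(3))
E
python3 look.py lock keyhole:.08 stand:0
```

```text
2.0 [ 0.4797 -0.086   0.2439] [ 0.157  0.131 -0.285  0.    -1.152 -0.158] [[297.31863964   0.         260.73490954]
 [  0.         297.31863964 193.83001425]
 [  0.           0.           1.        ]]
keyhole 0.64 (np.int64(256), np.int64(118)) [ 0.4844 -0.154   0.08  ] [ 0.485 -0.154  0.051]
stand 0.81 (np.int64(257), np.int64(120)) [ 0.484 -0.151  0.   ] [ 0.483 -0.151  0.053]
```

View pics/lock.png

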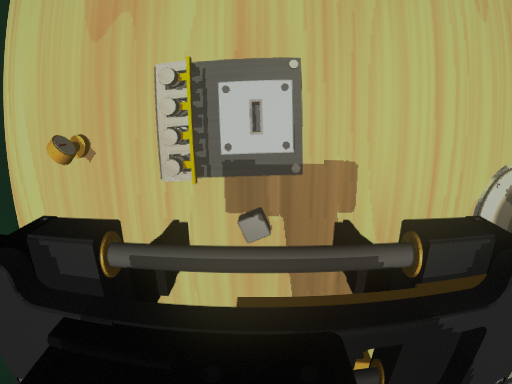

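Request:
move_arm(steps=[0, 4.1, 0, 0, 0, 8.2, 0, 0, 0, 12.3, 0, 0, 0, 16.4, 0, 0, 0, 20.5, 0, 0, 0, 24.6, 0, 0, 0, 28.7, 0, 0, 0, 32.8, 0, 0, 0, 36, 0, 0, 0, 36, 0, 0, 0, 36, 0, 0, 0, 36, 0, 0])

```text
time_s: 3.15
eef_pos: [0.4817, 0.276, 0.2415]
tool_rot: [0.501, -0.5, -0.5, -0.499]
force: [0.7, 0.1, 0.7]
gripper_width: 0.0868
```

```bash
python3 look.py vise jaw_post:.072 key_bow:.072 vise:0
```

```text
3.15 [0.4817 0.276  0.2415] [ 0.812  0.254 -0.134  0.    -1.185 -0.811] [[297.31863964   0.         260.73490954]
 [  0.         297.31863964 193.83001425]
 [  0.           0.           1.        ]]
jaw_post 0.69 (np.int64(298), np.int64(293)) [0.4306 0.4314 0.072 ] [0.431 0.43  0.073]
jaw_post 0.6 (np.int64(236), np.int64(130)) [0.5083 0.2213 0.072 ] [0.506 0.22  0.094]
key_bow 0.92 (np.int64(386), np.int64(114)) [0.3337 0.1977 0.072 ] [0.348 0.199 0.104]
key_bow 0.64 (np.int64(288), np.int64(127)) [0.4498 0.2174 0.072 ] [0.452 0.217 0.09 ]
vise 0.83 (np.int64(281), np.int64(124)) [0.453  0.2154 0.    ] [0.457 0.215 0.059]
vise 0.6 (np.int64(332), np.int64(266)) [0.3687 0.4309 0.    ] [0.46  0.248 0.33 ]
```

View pics/vise.png

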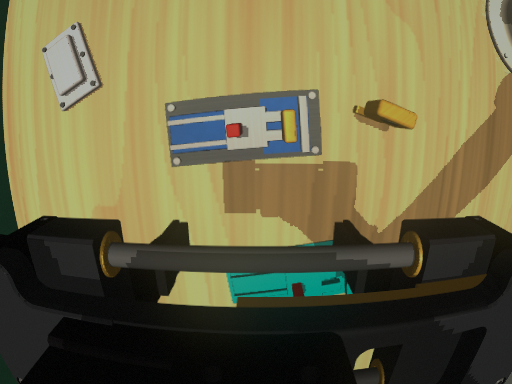

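Run:
```python
import numpy as np,cv2
def rect(P): 
    r=cv2.minAreaRect((P[:,:2]*1000).astype(np.float32));return np.round(r[0],1),np.round(r[1],1),round(r[2],2)
d=np.load('vise.npz');C=d['C'];hsv=cv2.cvtColor(d['color'],cv2.COLOR_BGR2HSV)
H,S,V=cv2.split(hsv)
def roi(x0,x1,y0,y1,z0,z1): return (C[...,0]>x0)&(C[...,0]<x1)&(C[...,1]>y0)&(C[...,1]<y1)&(C[...,2]>z0)&(C[...,2]<z1)
b=roi(.42,.475,.17,.26,.08,.105);print('bow',b.sum(),rect(C[b]),C[b].mean(0))
b=roi(.485,.53,.19,.25,.085,.11);print('post',b.sum(),rect(C[b]),C[b].mean(0))
b=roi(.38,.65,.14,.29,.006,.07);print('vise all',b.sum(),rect(C[b]))
b=roi(.42,.55,.17,.26,.036,.05);print('jaw',b.sum(),rect(C[b]))
d=np.load('lock.npz');C=d['C'];V=d['color'].max(-1)
b=roi(.42,.54,-.22,-.09,.072,.09);print('plate',b.sum(),rect(C[b]),C[b].mean(0))
b=roi(.46,.51,-.19,-.12,.0,.074);print('slot hole',b.sum(),rect(C[b]))
b=roi(.30,.65,-.26,-.04,.003,.09);print('stand',b.sum(),rect(C[b]))
# slot by image: quad at z=.08
g=d['color'][90:145,235:280];m=((V[90:145,235:280]<150)).astype(np.uint8)
n,l,s,c=cv2.connectedComponentsWithStats(m)
for i in range(1,n):
    if s[i,4]>20:
        pts=np.argwhere(l==i)[:,::-1].astype(np.float32);print(s[i],c[i]+[235,90],cv2.minAreaRect(pts))
```

```text
bow 436 (array([450.4, 215.8]), array([14.4, 35.9]), 7.0) [0.45062549 0.2159205  0.08959418]
post 180 (array([509.5, 220.3]), array([12.6, 14.7]), 89.51) [0.50930859 0.22022726 0.09488745]
vise all 5866 (array([504.5, 220.4]), array([204.8,  89. ]), 4.7)
jaw 2313 (array([473.7, 218.2]), array([101.3,  69.8]), 5.1)
plate 5103 (array([ 484.4, -155.4]), array([80.9, 80.8]), 1.9) [ 0.4840059  -0.15547488  0.080338  ]
slot hole 249 (array([ 484.9, -155.9]), array([ 9.2, 34.3]), 1.78)
stand 17044 (array([ 477.4, -163.6]), array([183.8, 324.5]), 89.42)
[ 15  11  11  32 303] [255.31023102 115.84818482] ((20.0, 26.5), (31.0, 10.0), 90.0)
```

Request:
move_arm(steps=[1.3, -2.8, -3, 2.4, 2.7, -5.6, -6, 4.8, 2.7, -5.6, -10, 4.8, 2.7, -5.6, -10, 4.8, 2.7, -5.6, -12, 4.8, 2.7, -5.6, -14, 4.8, 2.7, -5.6, -16, 4.8, 2.7, -5.6, -17.3, 4.8, 2.7, -5.6, -18.3, 4.8, 2.7, -5.6, -18.3, 4.8, 2.7, -5.6, -18.3, 4.8], fingers=0.08)

```text
time_s: 4.27
eef_pos: [0.5096, 0.2189, 0.0607]
tool_rot: [0.521, -0.478, -0.52, -0.479]
force: [0.1, 0.2, 0.6]
gripper_width: 0.0403
```

Request:
move_arm(steps=[0, 0, 0, 0, 0, 0, 0, 0, 0, 0, 0, 0, 0, 0, 0, 0, 0, 0, 0, 0, 0, 0, 0, 0, 0, 0, 0, 0, 0, 0, 0, 0], fingers=1)

```text
time_s: 4.93
eef_pos: [0.5103, 0.2192, 0.0612]
tool_rot: [0.521, -0.478, -0.52, -0.48]
force: [1.9, -0.9, 1.6]
gripper_width: 0.0138
```

Request:
move_arm(steps=[0.5, 0.04, 0, 0, 1, 0.08, 0, 0, 1.5, 0.13, 0, 0, 2, 0.17, 0, 0, 2.5, 0.21, 0, 0, 3, 0.25, 0, 0, 3.4, 0.29, 0, 0, 3.7, 0.31, 0, 0, 3.7, 0.31, 0, 0, 3.7, 0.31, 0, 0])

```text
time_s: 5.77
eef_pos: [0.5479, 0.2221, 0.0613]
tool_rot: [0.521, -0.478, -0.52, -0.48]
force: [-1.7, -1.0, 3.2]
gripper_width: 0.0141
```

Request:
move_arm(steps=[0, 0, 0, 0, 0, 0, 0, 0, 0, 0, 0, 0, 0, 0, 0, 0, 0, 0, 2, 0, 0, 0, 5, 0, 0, 0, 8, 0, -1, 4, 11, 0, -4, 7, 14, -3, -6, 7, 17, -5, -6, 7, 17, -5, -6, 7, 17, -5], fingers=0.08)

```text
time_s: 6.77
eef_pos: [0.4878, 0.294, 0.2349]
tool_rot: [-0.501, 0.497, 0.499, 0.504]
force: [0.3, -0.9, -0.5]
gripper_width: 0.04
```

```bash
python3 look.py vise2 jaw_post:.072 key_bow:.072
python3 - <<'E'
import numpy as np,cv2
def rect(P): 
    r=cv2.minAreaRect((P[:,:2]*1000).astype(np.float32));return np.round(r[0],1),np.round(r[1],1),round(r[2],2)
d=np.load('vise2.npz');C=d['C']
def roi(x0,x1,y0,y1,z0,z1): return (C[...,0]>x0)&(C[...,0]<x1)&(C[...,1]>y0)&(C[...,1]<y1)&(C[...,2]>z0)&(C[...,2]<z1)
b=roi(.42,.475,.17,.26,.08,.105);print('bow',b.sum(),rect(C[b]),C[b].mean(0))
b=roi(.485,.58,.19,.25,.085,.11);print('post',b.sum(),rect(C[b]),C[b].mean(0))
E
```

```text
6.7667 [0.4878 0.294  0.2349] [ 0.828  0.277 -0.12   0.003 -1.164 -0.83 ] [[297.31863964   0.         260.73490954]
 [  0.         297.31863964 193.83001425]
 [  0.           0.           1.        ]]
jaw_post 0.9 (np.int64(208), np.int64(117)) [0.5454 0.2252 0.072 ] [0.541 0.225 0.096]
jaw_post 0.6 (np.int64(307), np.int64(286)) [0.4291 0.4344 0.072 ] [0.465 0.298 0.284]
key_bow 0.91 (np.int64(300), np.int64(108)) [0.4461 0.2161 0.072 ] [0.448 0.216 0.092]
key_bow 0.77 (np.int64(396), np.int64(99)) [0.3321 0.1989 0.072 ] [0.346 0.201 0.101]
bow 476 (array([450.4, 215.9]), array([14.8, 35.8]), 4.1) [0.45087419 0.21595497 0.08968797]
post 196 (array([546. , 223.7]), array([13.7, 14.5]), 7.42) [0.54529017 0.22351877 0.09444931]
```

View pics/vise2.png

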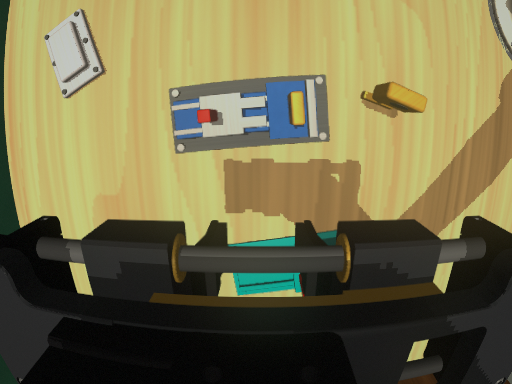

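Request:
move_arm(steps=[-1.8, -3.9, -3, 2.6, -3.7, -7.8, -6, 5.2, -3.7, -7.8, -9, 5.2, -3.7, -7.8, -10, 5.2, -3.7, -7.8, -12, 5.2, -3.7, -7.8, -14, 5.2, -3.7, -7.8, -16, 5.2, -3.7, -7.8, -17, 5.2, -3.7, -7.8, -17.8, 5.2, -3.7, -7.8, -17.8, 5.2, -3.7, -7.8, -17.8, 5.2])

```text
time_s: 7.83
eef_pos: [0.4506, 0.2126, 0.0508]
tool_rot: [0.522, -0.479, -0.52, -0.477]
force: [0.6, 0.3, 0.5]
gripper_width: 0.0399
```

Request:
move_arm(steps=[0, 0, -0.1, 0, 0, 0, -0.1, 0, 0, 0, -0.1, 0, 0, 0, -0.1, 0, 0, 0, -0.1, 0, 0, 0, -0.1, 0, 0, 0, -0.1, 0, 0, 0, -0.1, 0], fingers=1)

```text
time_s: 8.5
eef_pos: [0.4509, 0.2129, 0.0503]
tool_rot: [0.522, -0.478, -0.52, -0.478]
force: [-0.2, -1.0, 2.1]
gripper_width: 0.0139
```

```bash
python3 -c "
from h import *
s=manip.observe();print(s['eef_pos'],R.from_quat(s['tool_rot']).as_matrix().round(4),s['force'],s['moment'],s['gripper_width'])"
```

```text
[0.45087805 0.212864   0.05025789] [[ 8.000e-04 -9.963e-01 -8.590e-02]
 [-2.000e-03 -8.590e-02  9.963e-01]
 [-1.000e+00 -6.000e-04 -2.000e-03]] [-0.1848034  -1.00015807  2.10952577] [-0.02053175 -0.0677523  -0.03373997] 0.013863831904016657
```

Request:
move_arm(steps=[0, 0, 0.5, 0, 0, 0, 1, 0, 0, 0, 1.5, 0, 0, 0, 2, 0, 0, 0, 3.5, 0, 0, 0, 6, 0, 0, 0, 9, 0, 0, 0, 12, 0, 0, 0, 12, 0, 0, 0, 12, 0])

```text
time_s: 9.33
eef_pos: [0.4513, 0.2134, 0.1723]
tool_rot: [0.522, -0.477, -0.52, -0.479]
force: [-0.6, -1.0, -1.6]
gripper_width: 0.0138
```

Request:
move_arm(steps=[0.2, -2, 0, 0, 0.5, -5, 0, -0.5, 0.9, -9, 0, -1, 1.2, -13, 0, -1.5, 1.6, -17, 0, -2, 2, -21, 0, -2.5, 2.3, -25, 0, -3, 2.7, -29, 0, -3.1, 3.1, -33, 0, -3.1, 3.3, -35.5, 0, -3.1, 3.4, -37.1, 0, -3.1, 3.4, -37.1, 0, -3.1, 3.4, -37.1, 0, -3.1, 3.4, -37.1, 0, -3.1, 3.4, -37.1, 0, -3.1, 3.4, -37.1, 0, -3.1])

```text
time_s: 10.67
eef_pos: [0.4851, -0.1566, 0.1721]
tool_rot: [0.509, -0.49, -0.508, -0.493]
force: [-0.1, 0.1, -0.5]
gripper_width: 0.0138
```

```bash
cat > s.py <<'E'
from h import *
s=manip.observe();M=R.from_quat(s['tool_rot']).as_matrix()
print('t',round(s['time_s'],2),'pos mm',(np.array(s['eef_pos'])*1000).round(1),'yaw',round(np.degrees(np.arctan2(-M[1,1],-M[0,1])),2),'xaxis',M[:,0].round(3),'F',np.round(s['force'],1),'M',np.round(s['moment'],2),'w',round(s['gripper_width'],4),'j',np.round(s['joints'],2))
E
python3 s.py
python3 - <<'E'
from h import *
a=[]
for n in ['scene','side']:
    p=manip.capture(n);K=np.array(p['camera_matrix']);T=w2c(p)
    c=T@np.array([.4848,-.1556,.11,1]);u=(K@c[:3])[:2]/c[2];u=np.round(u).astype(int)
    x0,y0=np.clip(u[0]-50,0,412),np.clip(u[1]-60,0,284)
    a.append(cv2.resize(p['color'][y0:y0+100,x0:x0+100],(400,400),interpolation=cv2.INTER_CUBIC));print(n,x0,y0)
    for l,z in (('key_bow',.16),):
        for d in manip.pinpoint(p,l)[:2]: print(l,d['confidence'],d['location'],atz(p,d['location'],z))
st=manip.observe();p=manip.capture('wrist');cv2.imwrite('pics/w3.png',p['color'])
cv2.imwrite('pics/held.png',np.hstack(a))
E
```

```text
t 10.67 pos mm [ 485.1 -156.6  172.1] yaw 1.91 xaxis [ 0.003  0.001 -1.   ] F [-0.1  0.1 -0.5] M [ 0.04  0.03 -0.06] w 0.0138 j [ 0.01  0.23 -0.35 -0.   -0.99  0.03]
scene 160 71
key_bow 0.8 [344.0, 172.5] [0.39755405 0.22237594 0.16      ]
key_bow 0.7 [202.4, 109.8] [ 0.47422135 -0.18840017  0.16      ]
side 292 79
key_bow 0.6 [298.2, 278.5] [0.30566287 0.23971021 0.16      ]
key_bow 0.52 [347.8, 112.6] [ 0.50348082 -0.19637051  0.16      ]
```

View pics/held.png

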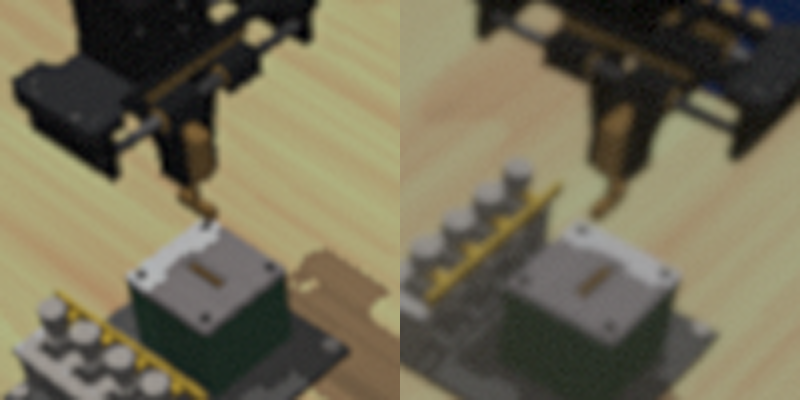

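Request:
move_arm(steps=[0, -0.2, -1.2, 0, 0, -0.2, -2.5, 0, 0, -0.2, -3.7, 0, 0, -0.2, -4.7, 0, 0, -0.2, -5.2, 0, 0, -0.2, -5.2, 0, 0, -0.2, -5.2, 0, 0, -0.2, -5.2, 0])

```text
time_s: 11.58
eef_pos: [0.486, -0.1592, 0.1211]
tool_rot: [0.509, -0.49, -0.507, -0.493]
force: [0.0, 0.7, -0.6]
gripper_width: 0.0136
```

```bash
python3 s.py
```

```text
t 11.58 pos mm [ 486.  -159.2  121.1] yaw 1.88 xaxis [ 0.005  0.001 -1.   ] F [ 0.   0.7 -0.6] M [-0.07 -0.   -0.04] w 0.0136 j [ 0.    0.29 -0.41 -0.   -0.86  0.03]
```

Request:
move_arm(steps=[-0.1, 0.05, -0.3, 0, -0.1, 0.05, -0.5, 0, -0.1, 0.05, -0.7, 0, -0.1, 0.05, -0.9, 0, -0.1, 0.05, -1.1, 0, -0.1, 0.05, -1.3, 0, -0.1, 0.05, -1.3, 0, -0.1, 0.05, -1.3, 0])

```text
time_s: 12.25
eef_pos: [0.4849, -0.1587, 0.1079]
tool_rot: [0.509, -0.49, -0.507, -0.493]
force: [0.1, 1.1, -1.0]
gripper_width: 0.014
```

```bash
python3 s.py
```

```text
t 12.25 pos mm [ 484.9 -158.7  107.9] yaw 1.88 xaxis [ 0.005  0.001 -1.   ] F [ 0.1  1.1 -1. ] M [-0.   -0.01  0.02] w 0.014 j [ 0.    0.31 -0.43 -0.   -0.83  0.03]
```

Request:
move_arm(steps=[0, 0, -0.2, 0, 0, 0, -0.4, 0, 0, 0, -0.6, 0, 0, 0, -0.75, 0, 0, 0, -0.75, 0])

```text
time_s: 12.67
eef_pos: [0.4846, -0.1587, 0.0999]
tool_rot: [0.509, -0.491, -0.507, -0.493]
force: [-0.2, -0.5, -0.8]
gripper_width: 0.0139
```

```bash
python3 s.py
```

```text
t 12.67 pos mm [ 484.6 -158.7   99.9] yaw 1.88 xaxis [ 0.004  0.001 -1.   ] F [-0.2 -0.5 -0.8] M [ 0.03 -0.08 -0.03] w 0.0139 j [ 0.    0.32 -0.44 -0.   -0.81  0.03]
```

Depth about 14 mm with no contact. Now I'll ease past the pins with small twists.

Request:
move_arm(steps=[0, 0, -0.1, 1.5, 0, 0, -0.2, -1.5, 0, 0, -0.3, 1.5, 0, 0, -0.4, -1.5, 0, 0, -0.5, 1.5, 0, 0, -0.6, -1.5, 0, 0, -0.65, 1.5, 0, 0, -0.7, -1.5, 0, 0, -0.7, 0])

```text
time_s: 13.42
eef_pos: [0.4855, -0.1588, 0.0937]
tool_rot: [0.509, -0.49, -0.506, -0.494]
force: [0.4, 0.3, 0.3]
gripper_width: 0.0137
```

```bash
python3 s.py
```

```text
t 13.42 pos mm [ 485.5 -158.8   93.7] yaw 1.82 xaxis [ 0.006  0.001 -1.   ] F [0.4 0.3 0.3] M [ 0.14 -0.19 -0.01] w 0.0137 j [ 0.    0.33 -0.45 -0.   -0.79  0.03]
```

Request:
move_arm(steps=[0, 0, -0.1, 1.5, 0, 0, -0.2, -1.5, 0, 0, -0.3, 1.5, 0, 0, -0.4, -1.5, 0, 0, -0.5, 1.5, 0, 0, -0.6, -1.5, 0, 0, -0.65, 1.5, 0, 0, -0.7, -1.5, 0, 0, -0.75, 0, 0, 0, -0.75, 0])

```text
time_s: 14.25
eef_pos: [0.4859, -0.1592, 0.0871]
tool_rot: [0.51, -0.49, -0.506, -0.493]
force: [-1.3, -1.3, 4.5]
gripper_width: 0.0138
```

```bash
python3 s.py
```

```text
t 14.25 pos mm [ 485.9 -159.2   87.1] yaw 1.87 xaxis [ 0.007 -0.    -1.   ] F [-1.3 -1.3  4.5] M [-0.31  0.47  0.02] w 0.0138 j [ 0.    0.34 -0.45  0.   -0.77  0.03]
```

Request:
move_arm(steps=[-0.05, 0, -0.1, 1, -0.05, 0, -0.2, -1, -0.05, 0, -0.25, 1, -0.05, 0, -0.3, -1, -0.05, 0, -0.3, 0, -0.05, 0, -0.3, 0])

```text
time_s: 14.75
eef_pos: [0.4861, -0.1595, 0.0862]
tool_rot: [0.511, -0.49, -0.506, -0.493]
force: [-3.0, -0.1, 12.1]
gripper_width: 0.0136
```

```bash
python3 s.py
python3 - <<'E'
from h import *
a=[]
for n in ['scene','side']:
    p=manip.capture(n);x0,y0=(160,71) if n=='scene' else (292,79)
    a.append(cv2.resize(p['color'][y0:y0+100,x0:x0+100],(400,400),interpolation=cv2.INTER_CUBIC))
cv2.imwrite('pics/in.png',np.hstack(a))
E
```

```text
t 14.75 pos mm [ 486.1 -159.5   86.2] yaw 1.95 xaxis [ 0.009 -0.001 -1.   ] F [-3.  -0.1 12.1] M [ 0.29  1.11 -0.06] w 0.0136 j [ 0.    0.34 -0.46  0.   -0.77  0.03]
```

View pics/in.png

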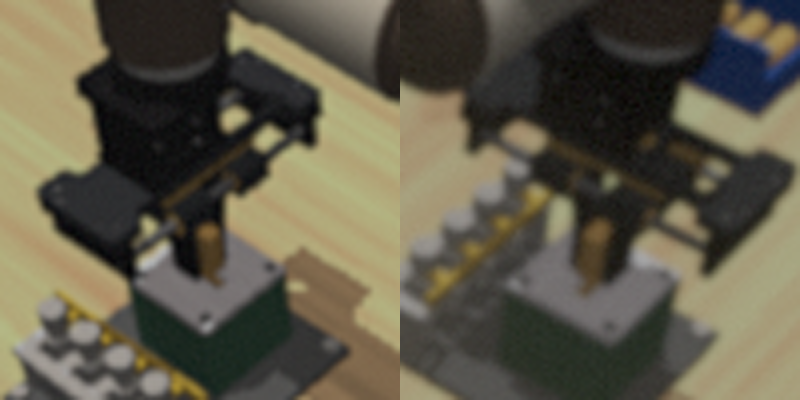

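Request:
move_arm(steps=[-0.05, 0, -0.15, -4, -0.08, 0, -0.15, -9, -0.1, 0.01, -0.15, -14, -0.13, 0.02, -0.15, -19, -0.16, 0.03, -0.15, -24, -0.2, 0.04, -0.15, -30, -0.2, 0.04, -0.15, -30, -0.2, 0.04, -0.15, -30])

```text
time_s: 15.52
eef_pos: [0.4845, -0.1592, 0.0862]
tool_rot: [-0.367, 0.605, 0.361, 0.608]
force: [-2.7, 1.7, 9.8]
gripper_width: 0.0138
```

```bash
python3 s.py
```

```text
t 15.52 pos mm [ 484.5 -159.2   86.2] yaw -28.04 xaxis [ 0.008 -0.006 -1.   ] F [-2.7  1.7  9.8] M [0.38 0.93 0.  ] w 0.0138 j [ 0.01  0.34 -0.46  0.01 -0.76 -0.5 ]
```

Request:
move_arm(steps=[-0.03, 0.02, -0.12, -5, -0.05, 0.04, -0.12, -10, -0.08, 0.06, -0.12, -15, -0.1, 0.08, -0.12, -20, -0.12, 0.1, -0.12, -25, -0.13, 0.12, -0.12, -30, -0.14, 0.12, -0.12, -30, -0.14, 0.12, -0.12, -30])

```text
time_s: 16.18
eef_pos: [0.4831, -0.158, 0.0862]
tool_rot: [-0.199, 0.679, 0.191, 0.68]
force: [-3.3, 1.2, 8.6]
gripper_width: 0.0136
```

```bash
python3 s.py
```

```text
t 16.18 pos mm [ 483.1 -158.    86.2] yaw -58.01 xaxis [ 0.004 -0.01  -1.   ] F [-3.3  1.2  8.6] M [0.44 0.89 0.05] w 0.0136 j [ 0.01  0.33 -0.47  0.01 -0.76 -1.03]
```

Request:
move_arm(steps=[-0.02, 0.03, -0.12, -5, -0.03, 0.06, -0.12, -10, -0.04, 0.09, -0.12, -15, -0.05, 0.11, -0.12, -20, -0.06, 0.13, -0.12, -25, -0.06, 0.15, -0.12, -29, -0.06, 0.15, -0.12, -32, -0.06, 0.15, -0.12, -32, -0.06, 0.15, -0.12, -32])

```text
time_s: 16.93
eef_pos: [0.4828, -0.1561, 0.0862]
tool_rot: [-0.004, 0.707, -0.003, 0.707]
force: [-2.8, 3.5, 8.4]
gripper_width: 0.014
```

```bash
python3 s.py
```

```text
t 16.93 pos mm [ 482.8 -156.1   86.2] yaw -89.96 xaxis [-0.001 -0.01  -1.   ] F [-2.8  3.5  8.4] M [1.07 0.76 0.08] w 0.014 j [ 0.01  0.34 -0.47  0.01 -0.77 -1.6 ]
```

Request:
move_arm(steps=[0, 0, -0.12, -2, 0, 0, -0.12, -3, 0, 0, -0.12, -4, 0, 0, -0.12, -4, 0, 0, -0.12, -4])

```text
time_s: 17.35
eef_pos: [0.4828, -0.1559, 0.0862]
tool_rot: [0.02, 0.707, -0.028, 0.706]
force: [-3.3, 3.6, 9.5]
gripper_width: 0.0138
```

```bash
python3 s.py
```

```text
t 17.35 pos mm [ 482.8 -155.9   86.2] yaw -93.85 xaxis [-0.002 -0.011 -1.   ] F [-3.3  3.6  9.5] M [0.79 0.89 0.33] w 0.0138 j [ 0.01  0.34 -0.47  0.02 -0.77 -1.66]
```

Request:
move_arm(steps=[0, 0, -0.12, -1, 0, 0, -0.12, -2, 0, 0, -0.12, -2, 0, 0, -0.12, -2])

```text
time_s: 17.68
eef_pos: [0.4829, -0.1558, 0.0862]
tool_rot: [0.031, 0.707, -0.039, 0.706]
force: [-3.4, 2.1, 8.4]
gripper_width: 0.0137
```

```bash
python3 s.py
python3 - <<'E'
from h import *
a=[]
for n in ['scene','side']:
    p=manip.capture(n);x0,y0=(160,71) if n=='scene' else (292,79)
    a.append(cv2.resize(p['color'][y0:y0+100,x0:x0+100],(400,400),interpolation=cv2.INTER_CUBIC))
cv2.imwrite('pics/turned.png',np.hstack(a))
E
python3 s.py
```

```text
t 17.68 pos mm [ 482.9 -155.8   86.2] yaw -95.66 xaxis [-0.002 -0.011 -1.   ] F [-3.4  2.1  8.4] M [0.54 0.92 0.61] w 0.0137 j [ 0.02  0.34 -0.47  0.02 -0.77 -1.7 ]
t 17.78 pos mm [ 482.9 -155.8   86.2] yaw -95.66 xaxis [-0.002 -0.011 -1.   ] F [-3.1  2.2  8.8] M [0.6  0.9  0.63] w 0.0137 j [ 0.02  0.34 -0.47  0.02 -0.77 -1.7 ]
```

View pics/turned.png

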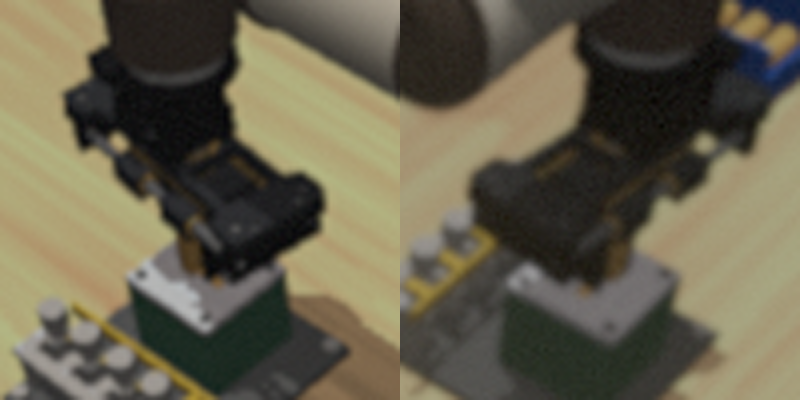

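```bash
python3 -c "
from cell import manip
print(manip.job_done())"; python3 s.py
```

```text
the job is handed in; nothing more can be done
None
the job is handed in; nothing more can be done
```

The key is in the lock, fully home and turned clockwise to its stop. I handed the job in at about 17.8 s with the gripper still holding it turned.

- **Vise:** I pulled the jaw open by its red post. A picture afterwards showed it about 37 mm open.
- **Key:** I lifted the smaller brass key out of the blue vise and eased it into the lock with small twists. The tool stopped at 86.2 mm, against 86.3 mm expected for fully home. Pushing 3 mm further only raised the force, to about 12 N.
- **Turn:** I turned it clockwise in stages. The gripper yaw went from +1.9° to -95.7°, a little past a quarter turn because of the key's play. The torque rose from about 0.08 to 0.6 N m over the last 6°, well above the spring's 0.16 N m, so I took it as being on the stop.
- **Final state:** Readings just before handing in were steady, with about 9 N downward push on the key and a grip width of 13.7 mm. The lock cylinder's own angle can't be read, so the turn is judged from torque and yaw.
- **Bystanders:** I kept the arm clear of the cover, gauge and rubber block and felt no unexpected contact. I did not take a final picture of them.

No check failed. The one mismatch was the grip, which sat about 3 mm off the bow's centre across its width. I allowed for that when inserting and turning.

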